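# Release the pawl of a bench packet press and ease its drum back

### The arm

A 7-joint arm with a two-finger parallel gripper is mounted at the origin on the work surface. World frame = base frame: x ahead of the robot, y to its left, z up, the work surface at z = 0. Lengths are in m, angles in degrees, forces in N, time in s.
With the tool pointing down it reaches from about 0.4 to 0.875 m from the base axis. Payload 6.5 kg.
Tool frame: the origin (TCP) lies on the front face of the gripper's body, between the roots of the fingers; the fingertips stand robot.tip_reach ahead of it and the grasp point (between the pads) lies 45 mm ahead of it (robot.tip_reach is the distance from the TCP to the fingertips, in m); z points along the fingers, y is the direction in which the jaws open and shut (so a half turn about z gives the same grasp; the last joint's range is limited). The gripper opens to 88 mm and grips with 3 to 60 N. Pads are 18 mm wide; open, the fingers measure 123 mm over their backs; the gripper's body (75 mm by 187 mm) begins 45 mm behind the grasp point.
Start: joints at [-73.751, 30.733, -0.252, 88.115, 0.149, 61.152, -4.079], TCP at [0.223, 0.611, 0.303] pointing down, gripper open.
Joint ranges: [-154.64, 154.64], [-21.42, 123.67], [-72.66, 72.17], [13.99, 137.28], [-74.86, 254.86], [10.95, 109.41], [-158.01, 158.01]. Speed limits (degrees/s): [136.94, 136.94, 180, 180, 180, 180, 180].

### API

Orientations are given as a 3x3 rotation matrix whose columns are the frame's x, y, z axes.
In Python, from rig import read_state, cams, order, robot gives the robot as it stands.
- The arm moves only by the tool play_rows, never from a script. Its argument "plan" is a list of rows, each a list of 4 numbers: the shift along the tool's x, y, z in m, then the turn about the tool's z in degrees. In form: [[x, y, z, roll], ...]. A call has 1 to 12 rows; each row is the pose to reach, as a shift and turn from the pose measured when the call began, along the tool's axes at that moment; what a row does not reach only later rows make up. A row lasts 1/10 s, in which the tool goes at most 50 mm and 8.59 degrees, less where a joint would pass 70% of its speed; a pose out of reach is approached as far as the arm can. A call with a gripper value outside its range is refused whole. "jaw" is the finger opening in m, from 0 to 0.0881, set as the call begins (left out, the last holds). The fingers move at their own pace and stop on an object; "squeeze" is the grip in N (left out, the last holds). Time passes only in rows, so rows that repeat a pose let the fingers close. It gives the time, the measured TCP pose, the force and the opening at its end, in the units of the state.
- read_state(): the state, without advancing time (a new reading comes with each control period).
- cams.camera(name): name is "scene" or "side" or "wrist"; returns a dict with "pixels" (384x512x3 uint8, red, green, blue), "range_z" (384x512 float32, m along the optical axis (not along the pixel's ray), 0 where there is no reading), "K" (3x3 intrinsics, pixels), "pose" (4x4, takes a point from camera to world coordinates). Camera axes: x right, y up, looking along -z (the intrinsics and any distortion apply to the point x, -y, -z); pixel columns grow to the right and rows downward; lengths in m; the calibration is good to about 2 mm. A picture is of the moment at which its call begins.
- order.job_done(): hands the job in, once; it reports no verdict.
The state is a dict: "clock": time; "qpos": joint angles; "dq": joint speeds; "effort": joint torques, N m; "position": TCP position; "eef_rot": TCP orientation; "ft_force": force on the tool from outside, world axes, zero at the start; "ft_torque": the same for the moment, N m; "opening": opening from 0.0 (shut) to 1.0 (fully open).
Only numpy, scipy, OpenCV 4.12 (cv2) and the standard library are available. Lean on these libraries where they do the work, as an engineer would, in place of code of your own. Each camera call takes 0.05 s, during which the arm holds its last target.

### The job

The glue on the pressed packets has set, so open the little bench press: flick the red-balled pawl lever right over to its stop, away from the wheel, with no more than a firm finger push. Then wind the crank up against the load just enough for the pawl to spring clear of the ratchet wheel, by less than half a tooth so that the packets are not crushed, and ease the crank back under control, never letting it fly, until the pressing plate is fully up. Let go with the lever left over in release, and do not disturb the things around the press.

Things in the scene. Friction and masses are not known exactly. Their poses are not given: they have to be found in the camera images.
- press: the bench press, bolted down, upright, turned about z by up to 0.3 rad: blue-grey bed 240 x 200 x 22 mm (x, y, z) with boards and packets on it, pressing plate, two columns, crosshead (top 132 mm up) with two cheek plates (to 218 mm) that carry the shaft. Origin: centre of the bed's underside; x points away from the robot at yaw 0, y left, z up
- drum_centre (a point): fixed point: middle of the winding drum on the level shaft, which runs along the press's y, 185 mm above the bench, 20 mm from the press origin in x. The drum drives the plate by pinion and rack: 12 mm of plate per rad. Springs push the plate up, so the drum always wants to turn back (its top towards the press's +x). Pawl and lever are on the +y side, the crank on the -y side
- crank_axis (a point): fixed point on the shaft's axis level with the middle of the crank handle, 112 mm from drum_centre in the press's -y. To wind up, against the load, the handle at the top of its circle goes towards -x; easing back takes it over the top to +x
- crank_hub (a point): fixed point on the shaft's axis at the crank arm. The crank, clamped on at any angle, drives the drum through a jaw with free play: it must be wound through up to 0.6 rad, against slight friction (1 to 2 N at the handle), before it picks up the drum; where that happens can only be felt. Then the load at the handle is about 8 to 12 N, falling to 2 to 4 N with the plate up. Winding and easing stay on the same jaw face
- handle_mid (a point): centre of the black crank handle: a round grip 24 mm thick, 98 mm long, lying along the press's y, free to turn on its pin, 75 mm from the shaft's axis. At the start it is above the shaft and leans 0.05 to 1.1 rad from straight up towards -x. The steel crank arm (18 x 8 mm) is 57 mm away from here in +y
- plate_top (a point): centre of the top face of the steel pressing plate (platen), 160 x 166 x 14 mm, with the rack rising from its middle. About 67 mm above the bench at the start (pressed down), 85.5 mm fully up at its stop, about 1.55 rad of drum. Below 64 mm the packets are crushed
- ratchet_centre (a point): fixed point on the shaft's axis in the middle of the ratchet wheel: 12 saw teeth, 36 mm tip radius, 28 mm root radius, 10 mm thick; one tooth is 0.52 rad of drum
- pawl_lever (a joint): angle of the throw lever: 0 = engaged (leans 0.5 rad towards -x), 1.0 = release, at a firm stop (leans 0.5 rad towards +x). It turns on the pawl's stud and pulls on the pawl through a torsion spring; friction keeps it where it is put. It takes 2 to 4 N at the ball; over 25 N bends it
- lever_ball (a point): centre of the red ball, 20 mm across, at the end of the throw lever, 52 mm from lever_pivot; at the start about 274 mm above the bench and the highest thing on that side
- lever_pivot (a point): fixed point: the stud (along the press's y) on which lever and brass pawl turn, in the lever's plane, 228 mm above the bench. The pawl reaches from it towards -x down onto the ratchet wheel. The tooth load binds it: with the lever right over its spring lifts it out, by itself, only once the drum has been wound up by about 0.06 rad, and it then stays out. It must not be forced out under load
- glue_bottle: white glue bottle with orange cap, 48 mm across, 125 mm high, beside the press; origin at the centre of its underside. Leave alone
- weight: steel specimen weight with a knob, 54 mm across, 52 mm high, beside the press; origin at the centre of its underside. Leave alone
- scissors: scissors with grey handles lying flat, 180 mm long, on the lever side of the press; origin at the bench under the blades' rivet, blades to its own +x. Leave alone
- packet_tray: cardboard tray of paper packets, 120 x 160 x 45 mm, on the crank side of the press (the packets stand to 70 mm); origin at the centre of its underside. Leave alone

How it is judged (in metres and radians):
On the way, in this order (a step that is already met when the one before it is completed fails the run):
1. the pawl lever is thrown over to release while the loaded pawl still holds the plate down (value of joint pawl_lever above 0.85 rad and z of plate_top in the frame of press below 0.07 m), for 0.1 s.
2. the plate is fully up (z of plate_top in the frame of press above 0.0841 m), for 0.2 s.
At the end, for the whole second after the job is handed in: The pressing plate is fully up (within 1.5 mm of its stop) and at rest, the pawl lever is left over in release (0.8 rad or more), and the robot has let go (z of plate_top in the frame of press above 0.0841 m and value of joint pawl_lever above 0.8 rad and linear speed of platen below 0.003 m/s); the robot touches nothing.
It fails at once if the packets are crushed: the plate is wound down by more than about 3 mm (half a tooth) (z of plate_top in the frame of press below 0.064 m).
It fails at once if the drum is let fly: the plate moves faster than 30 mm/s (linear speed of platen above 0.03 m/s).
It fails at once if the lever or pawl is forced with more than 25 N (contact force between any of the fingers, the arm and pawl_lever above 25 N).
It fails at once if a bystander is moved by more than 20 mm (distance of any of glue_bottle, weight, scissors, packet_tray from where it was at the start of the episode above 0.02 m).
It also fails if it takes over 72 s, if anything falls off the work surface, if the arm or the gripper's body presses on something with over 40 N, if the wrist force passes 120 N, or if a joint passes its speed limit or range.

## Working session

There is one attempt and no reset: what is moved stays moved. The work goes in short steps, Python scripts to look and compute and a tool call to move; the robot and the scene stay as the last step left them, time stands still between calls to the robot, and variables do not carry over. Pictures are saved under pics/ and viewed, and the job is handed in when it is done.

Besides the shell and the picture viewer there is one more tool, called after ">>>" as name([rows], argument=value, ...), one row to a line, values as JSON. play_rows: Moves the arm, as the interface text tells. Its arguments: {"type":"object","properties":{"plan":{"type":"array","items":{"type":"array","items":{"type":"number"}}},"jaw":{"type":"number"},"squeeze":{"type":"number"}},"required":["plan"]}

```bash
ls; mkdir -p pics; python3 - <<'E'
from rig import read_state, cams, order, robot
import cv2,numpy as np
print(robot.tip_reach, read_state())
for n in ["scene","side","wrist"]:
    c=cams.camera(n); cv2.imwrite(f"pics/{n}0.png",c["pixels"][:,:,::-1]); np.savez(f"{n}0.npz",**c)
    print(n,c["K"],c["pose"],[k for k in c])
E
```

```text
pics
0.064 {'clock': 0.0, 'qpos': array([-73.75259018,  30.77658307,  -0.25642528,  88.16885447,
         0.15165458,  61.15155018,  -4.07865545]), 'dq': array([ 0.0394523 , -0.02429255, -0.06010448, -0.0728021 , -0.00243216,
       -0.02960085, -0.00250776]), 'effort': array([ 6.32036426e-04, -5.70995736e+01,  9.91317742e-01, -2.51601720e+01,
       -5.62181021e-02,  1.79647078e-02,  1.62052133e-04]), 'position': array([0.22257325, 0.61018345, 0.30186153]), 'eef_rot': array([[-9.39499353e-01,  3.42550397e-01, -4.38490040e-04],
       [ 3.42550646e-01,  9.39497952e-01, -1.62912508e-03],
       [-1.46096946e-04, -1.68076700e-03, -9.99998577e-01]]), 'ft_force': array([ 0.62581944,  0.43527042, -0.17457606]), 'ft_torque': array([ 0.06618145, -0.02056463, -0.02750753]), 'opening': 0.9998300428656373}
scene [[468.95431315   0.         256.41338666]
 [  0.         468.95431315 186.08953683]
 [  0.           0.           1.        ]] [[-3.81659216e-01 -5.49396789e-01  7.43303041e-01  1.51645321e+00]
 [ 9.24302724e-01 -2.27591770e-01  3.06376340e-01  4.20988181e-01]
 [ 8.47477548e-04  8.0396
[... 189 characters left out ...]
1]
 [  0.         364.09641522 190.95443177]
 [  0.           0.           1.        ]] [[-0.96520688  0.21553888 -0.14804959  0.44344216]
 [-0.26096173 -0.75811669  0.59762703  0.52023377]
 [ 0.01657299  0.61546899  0.78798684  0.79366349]
 [ 0.          0.          0.          1.        ]] ['pixels', 'range_z', 'K', 'pose']
wrist [[299.4487966    0.         252.34693624]
 [  0.         299.4487966  195.45687794]
 [  0.           0.           1.        ]] [[ 0.34312024 -0.89630116 -0.2809141   0.1496798 ]
 [ 0.93928978  0.32684504  0.10443671  0.63713454]
 [-0.00179136 -0.29969409  0.95403367  0.38411993]
 [ 0.          0.          0.          1.        ]] ['pixels', 'range_z', 'K', 'pose']
```

View pics/scene0.png

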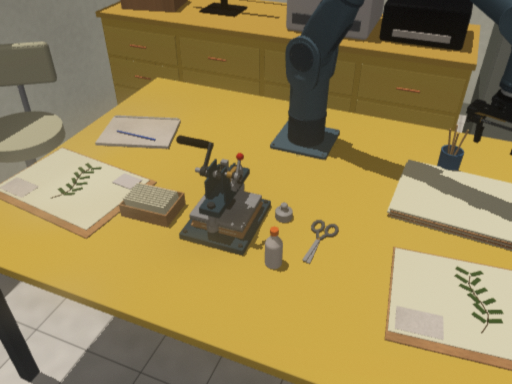

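View pics/side0.png

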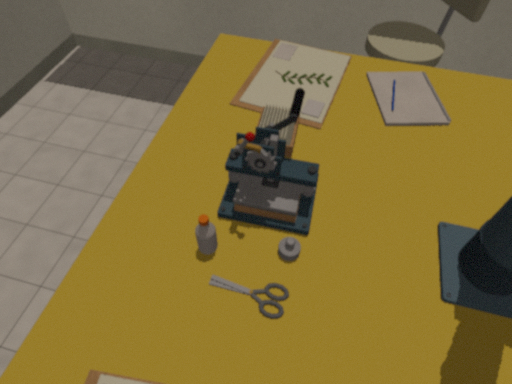

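View pics/wrist0.png

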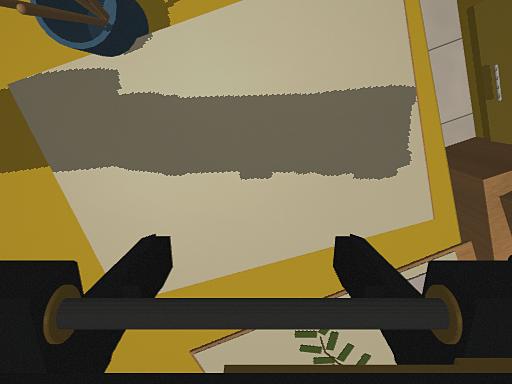

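The scene view has the press at about (228,210), the red ball at (240,156) and the handle at (194,142). In the side view the ball is at (250,137) and the handle at (298,102). Next I'll measure these in 3D.

```bash
cat > h.py <<'E'
import numpy as np,cv2
from rig import read_state,cams,order,robot
def pts(c):
    z=c["range_z"];K=c["K"];v,u=np.mgrid[0:z.shape[0],0:z.shape[1]]
    P=np.stack([(u-K[0,2])/K[0,0]*z,-(v-K[1,2])/K[1,1]*z,-z],-1)
    W=P@c["pose"][:3,:3].T+c["pose"][:3,3]
    W[z<=0]=np.nan
    return W
def ld(n): 
    d=np.load(n+".npz"); return {k:d[k] for k in d}
E
python3 - <<'E'
from h import *
for n,crop in (("scene",(110,260,100,300)),("side",(70,330,180,350))):
    c=ld(n+"0");W=pts(c);im=c["pixels"].astype(int);r,g,b=im[...,0],im[...,1],im[...,2]
    a=crop
    cv2.imwrite(f"pics/{n}0z.png",cv2.resize(c["pixels"][a[0]:a[1],a[2]:a[3],::-1],None,fx=4 if n=="scene" else 2.3,fy=4 if n=="scene" else 2.3,interpolation=cv2.INTER_CUBIC))
    m=(r>120)&(g<60)&(b<60)&np.isfinite(W[...,0])&(W[...,2]>.2)
    print(n,"ball",m.sum(),np.nanmedian(W[m],0),c["pose"][:3,3])
    m=(r<45)&(g<45)&(b<45)&(W[...,2]>.15)&(W[...,2]<.3)&(W[...,0]>.3)
    vv,uu=np.where(m); print("dark",m.sum(),np.nanmin(W[m],0),np.nanmax(W[m],0),uu.min(),uu.max(),vv.min(),vv.max())
    s=[ (u,v) for u,v in ([(180,137),(210,145),(194,142),(208,160)] if n=="scene" else [(300,92),(297,110),(280,125)])]
    for u,v in s: print(u,v,im[v,u],W[v,u])
E
```

```text
scene ball 19 [ 0.59692072 -0.0054393   0.27872616] [1.51645321 0.42098818 0.9311452 ]
dark 12 [ 0.52853627 -0.16244645  0.15045168] [ 0.61335179 -0.04048535  0.24202806] 197 227 145 194
180 137 [55 47 31] [ 0.52887993 -0.2218764   0.24838183]
210 145 [62 57 46] [ 0.52793063 -0.12700261  0.24344881]
194 142 [46 39 24] [ 0.53605993 -0.17290433  0.24712855]
208 160 [85 71 37] [ 0.55187372 -0.12332496  0.20878552]
side ball 18 [ 0.58944339 -0.00494816  0.2832861 ] [0.44344216 0.52023377 0.79366349]
dark 859 [ 0.51198339 -0.2229091   0.15001867] [0.62633002 0.00574304 0.2538763 ] 234 303 89 172
300 92 [17 12  6] [ 0.52160447 -0.21075081  0.25228339]
297 110 [15 15 19] [ 0.51605    -0.14677414  0.24944511]
280 125 [27 25 30] [ 0.54865643 -0.12431486  0.21503438]
```

```bash
python3 - <<'E'
from h import *
for n in ("scene","side"):
    W=pts(ld(n+"0"))
    M=np.isfinite(W[...,0])&(W[...,0]>.35)&(W[...,0]<1.0)&(abs(W[...,1])<.35)
    # heights map
    for lo,hi in((.019,.025),(.06,.075),(.12,.14)):
        m=M&(W[...,2]>lo)&(W[...,2]<hi)
        P=W[m][:,:2].astype(np.float32)
        print(n,lo,len(P),cv2.minAreaRect(P) if len(P)>5 else '')
E
```

```text
scene 0.019 993 ((0.554524838924408, -0.09928444027900696), (0.48550140857696533, 0.2513413429260254), 87.8863296508789)
scene 0.06 1703 ((0.5550291538238525, -0.09774115681648254), (0.49857425689697266, 0.22368714213371277), 84.56795501708984)
scene 0.12 680 ((0.5583940148353577, 0.011037632822990417), (0.24345293641090393, 0.2295672446489334), 1.817777395248413)
side 0.019 1268 ((0.5492929816246033, -0.10065792500972748), (0.48949700593948364, 0.2443983405828476), 88.62948608398438)
side 0.06 2233 ((0.5506362915039062, -0.09940850734710693), (0.49611324071884155, 0.2271280735731125), 85.82147979736328)
side 0.12 1257 ((0.5566766262054443, 0.009693793952465057), (0.24346940219402313, 0.22709517180919647), 3.142441511154175)
```

```bash
python3 - <<'E'
from h import *
S=[]
rend=np.zeros((500,500,3),np.uint8)
for n in ("scene","side"):
    c=ld(n+"0");W=pts(c)
    M=np.isfinite(W[...,0])&(W[...,0]>.4)&(W[...,0]<.9)&(W[...,1]>-.3)&(W[...,1]<.2)&(W[...,2]>.012)
    order_=np.argsort(W[M][:,2])
    P=W[M][order_];C=c["pixels"][M][order_]
    for k,(p,col) in enumerate(zip(P,C)):
        u=int((.2-p[1])/.5*500);v=int((.9-p[0])/.5*500)
        h=int(min(255,p[2]/.28*255)); cv2.circle(rend,(u,v),1,tuple(int(x) for x in cv2.applyColorMap(np.uint8([[h]]),cv2.COLORMAP_JET)[0,0]),-1)
cv2.imwrite("pics/top.png",rend)
E
```

```text
(no output)
```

View pics/top.png

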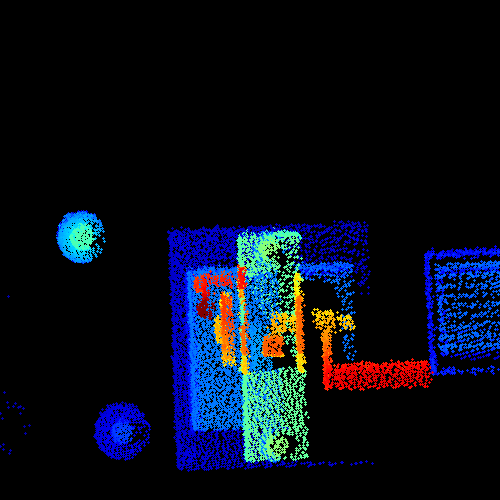

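View pics/scene0z.png

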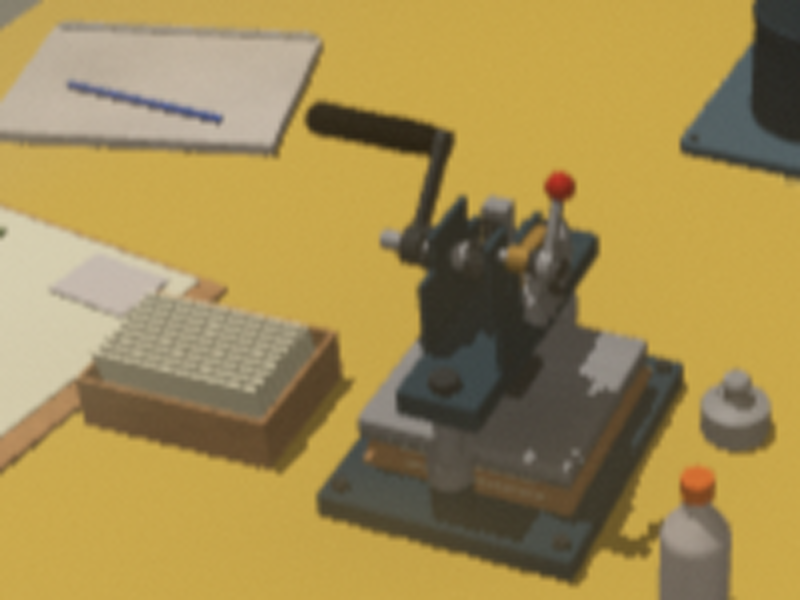

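View pics/side0z.png

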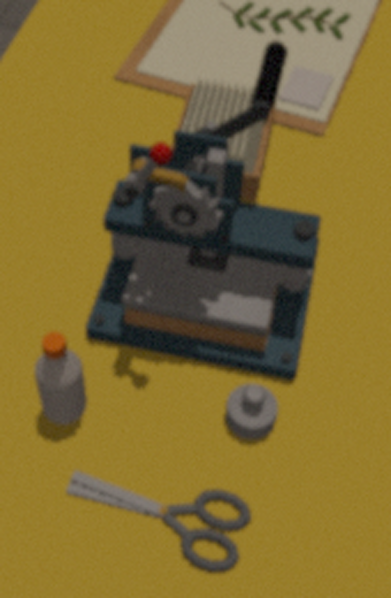

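```bash
python3 - <<'E'
from h import *
for n in ("scene","side"):
    c=ld(n+"0");W=pts(c)
    m=(W[...,2]>.018)&(W[...,2]<.026)&(W[...,0]>.4)&(W[...,0]<.72)&(W[...,1]>-.19)&(W[...,1]<.045)
    P=W[m][:,:2]
    print(n,cv2.minAreaRect(P.astype(np.float32)), np.percentile(W[m][:,2],[5,50,95]))
    # side edge lines: left edge max y per x bin
    xs=np.arange(.44,.66,.008);e=[]
    for x in xs:
        q=P[abs(P[:,0]-x)<.004]
        if len(q)>2:e.append((x,np.sort(q[:,1])[-2:].mean()))
    e=np.array(e);print("left",np.polyfit(e[:,0],e[:,1],1),np.polyval(np.polyfit(e[:,0],e[:,1],1),.55))
    e=[]
    for y in np.arange(-.16,.02,.008):
        q=P[abs(P[:,1]-y)<.004]
        if len(q)>2:e.append((y,q[:,0].min(),q[:,0].max()))
    e=np.array(e);print("near",np.polyfit(e[:,0],e[:,1],1),"far",np.polyfit(e[:,0],e[:,2],1), e[len(e)//2])
    # handle points
    m=(W[...,2]>.225)&(W[...,1]<-.12)&(W[...,1]>-.24)&(W[...,0]>.45)&(W[...,0]<.6)
    Q=W[m];print("handle",m.sum(),Q.mean(0),Q.min(0),Q.max(0),np.polyfit(Q[:,1],Q[:,0],1))
    from scipy.optimize import least_squares
    f=lambda p:np.hypot(Q[:,0]-(p[0]+p[1]*(Q[:,1]+.175)),Q[:,2]-p[2])-.012
    r=least_squares(f,[Q[:,0].mean(),0,.235],loss='soft_l1',f_scale=.003);print(r.x,abs(r.fun).mean())
    im=c["pixels"].astype(int);r,g,b=im[...,0],im[...,1],im[...,2]
    m=(r>100)&(g<75)&(b<75)&(W[...,2]>.25)&(abs(W[...,1])<.04)
    B=W[m];d=(B.mean(0)-c["pose"][:3,3]);d/=np.linalg.norm(d)
    f=lambda p:np.linalg.norm(B-p,axis=1)-.01
    print("ball",m.sum(),least_squares(f,B.mean(0)+.008*d,loss='soft_l1',f_scale=.003).x)
E
```

```text
scene ((0.5549007058143616, -0.0716644749045372), (0.24368363618850708, 0.20040662586688995), 1.9767146110534668) [0.0184589  0.02104153 0.02471594]
left [0.03484976 0.00580087] 0.024968239398811647
near [-0.89059742  0.53040737] far [-0.02870941  0.67109396] [-0.072       0.66407081  0.6715978 ]
handle 319 [ 0.53098253 -0.17300943  0.24126313] [ 0.51013031 -0.23339975  0.22573098] [ 0.55041343 -0.12350339  0.25295433] [-0.03575542  0.5247965 ]
[ 0.52377947 -0.0260687   0.23671359] 0.0021266914211578304
ball 32 [ 0.59094245 -0.00654422  0.27162449]
side ((0.5526483058929443, -0.06994328647851944), (0.2399359941482544, 0.1960788071155548), 2.032496213912964) [0.02008978 0.02304926 0.02516716]
left [0.03199533 0.00811941] 0.025716838415144133
near [-0.03861624  0.43088598] far [1.80954238 0.70285503] [-0.056       0.43341336  0.67166068]
handle 368 [ 0.52371218 -0.16491769  0.24612169] [ 0.51084295 -0.23242113  0.22581839] [ 0.54826204 -0.12336996  0.2538763 ] [0.03051598 0.52874481]
[0.52417475 0.00260455 0.23953715] 0.0018306599637331084
ball 36 [ 0.59101696 -0.00798948  0.27467677]
```

>>> play_rows([
  [-0.02,-0.02,-0.03,0],
  [-0.05,-0.045,-0.06,6],
  [-0.085,-0.08,-0.08,12],
  [-0.12,-0.11,-0.08,18],
  [-0.155,-0.14,-0.08,24],
  [-0.19,-0.17,-0.08,30],
  [-0.225,-0.2,-0.08,36],
  [-0.26,-0.235,-0.08,43],
  [-0.295,-0.265,-0.08,50],
  [-0.33,-0.3,-0.08,56],
  [-0.365,-0.33,-0.08,62],
  [-0.4,-0.36,-0.08,68],
], jaw=0)

```text
clock: 1.35
position: [0.4755, 0.1332, 0.3826]
eef_rot: [[-0.03, 1.0, -0.0], [1.0, 0.03, -0.001], [-0.001, -0.0, -1.0]]
ft_force: [1.7, -0.5, -0.6]
opening: 0.005
```

```bash
cat > st.py <<'E'
from h import *
s=read_state();R=s["eef_rot"]
print("t",round(s["clock"],2),"pos",s["position"].round(4),"F",s["ft_force"].round(2),"T",s["ft_torque"].round(2),"open",round(s["opening"],3),"q",s["qpos"].round(1))
print("x",R[:,0].round(3),"y",R[:,1].round(3),"z",R[:,2].round(3))
E
python3 st.py
```

```text
t 1.35 pos [0.4755 0.1332 0.3826] F [ 1.68 -0.54 -0.61] T [-0.04  0.05  0.04] open 0.005 q [-43.   10.6  25.5 107.   -5.   63.5 -13.9]
x [-0.03   1.    -0.001] y [ 1.    0.03 -0.  ] z [-0.    -0.001 -1.   ]
```

>>> play_rows([
  [-0.035,0.015,0,0],
  [-0.07,0.03,0,0],
  [-0.105,0.05,0,0],
  [-0.142,0.07,0,0],
  [-0.142,0.07,0,0],
  [-0.142,0.07,0,0],
])

```text
clock: 1.95
position: [0.5496, -0.0074, 0.3824]
eef_rot: [[-0.028, 1.0, -0.001], [1.0, 0.028, -0.001], [-0.001, -0.001, -1.0]]
ft_force: [0.1, 0.6, -0.5]
opening: -0.002
```

```bash
python3 st.py; python3 - <<'E'
from h import *
for n in ("wrist","side"):
    c=cams.camera(n); cv2.imwrite(f"pics/{n}1.png",c["pixels"][:,:,::-1]); np.savez(f"{n}1.npz",**c)
    W=pts(c);im=c["pixels"].astype(int);r,g,b=im[...,0],im[...,1],im[...,2]
    m=(r>100)&(g<75)&(b<75)&(W[...,2]>.25)&(abs(W[...,1])<.05)
    B=W[m]
    if m.sum()<5: continue
    d=(B.mean(0)-c["pose"][:3,3]);d/=np.linalg.norm(d)
    from scipy.optimize import least_squares
    f=lambda p:np.linalg.norm(B-p,axis=1)-.01
    print("ball",m.sum(),least_squares(f,B.mean(0)+.008*d,loss='soft_l1',f_scale=.003).x)
E
```

```text
t 1.95 pos [ 0.5496 -0.0074  0.3824] F [ 0.12  0.57 -0.51] T [-0.09  0.06 -0.02] open -0.002 q [-28.2  17.7  30.6  99.6  -9.7  65.4   6.9]
x [-0.028  1.    -0.001] y [ 1.     0.028 -0.001] z [-0.001 -0.001 -1.   ]
ball 628 [ 0.5897597  -0.00705014  0.27385012]
ball 33 [ 0.59166519 -0.00782121  0.27503721]
```

View pics/wrist1.png

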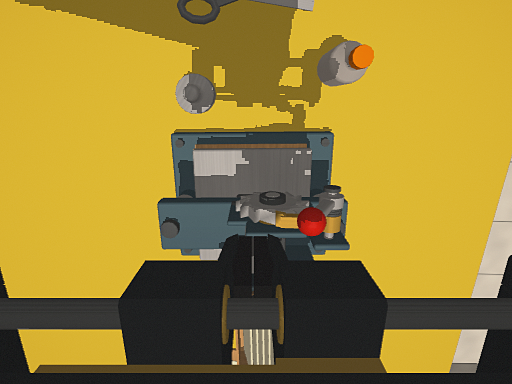

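View pics/side1.png

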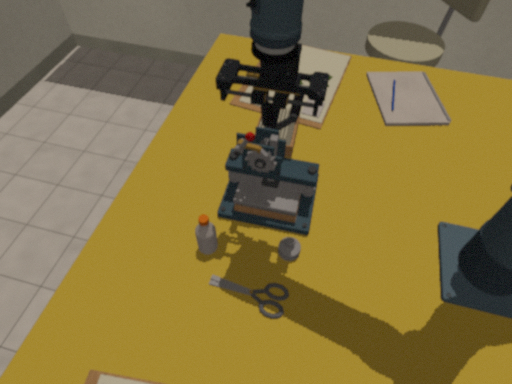

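The wrist view has the ball at (312,221), and the closed fingers are on its -x side. Both cameras put the ball at about (0.590, -0.0075, 0.274), so I'll descend and push slowly.

>>> play_rows([
  [0,0,0.02,0],
  [0,0,0.04,0],
  [0,0,0.053,0],
  [0,0,0.053,0],
  [0,0,0.053,0],
])

```text
clock: 2.55
position: [0.5493, -0.0048, 0.3299]
eef_rot: [[-0.032, 0.999, -0.001], [0.999, 0.032, -0.0], [0.0, -0.001, -1.0]]
ft_force: [1.6, 0.2, 0.0]
opening: 0.002
```

>>> play_rows([
  [0,0.004,0,0],
  [0,0.008,0,0],
  [0,0.012,0,0],
  [0,0.016,0,0],
  [0,0.02,0,0],
  [0,0.02,0,0],
])

```text
clock: 3.15
position: [0.5695, -0.0043, 0.3299]
eef_rot: [[-0.032, 0.999, -0.001], [0.999, 0.032, -0.0], [-0.0, -0.001, -1.0]]
ft_force: [-0.7, 0.4, 1.0]
opening: 0.001
```

```bash
python3 st.py
```

```text
t 3.15 pos [ 0.5695 -0.0043  0.3299] F [-0.73  0.37  1.  ] T [-0.05  0.28 -0.03] open 0.001 q [-26.4  23.   29.3 100.3 -12.7  60.1   9.2]
x [-0.032  0.999 -0.   ] y [ 0.999  0.032 -0.001] z [-0.001 -0.    -1.   ]
```

>>> play_rows([
  [-0.002,0.004,0,0],
  [-0.003,0.008,0,0],
  [-0.003,0.012,0,0],
  [-0.003,0.016,0,0],
  [-0.003,0.02,0,0],
  [-0.003,0.024,0,0],
  [-0.003,0.028,0,0],
  [-0.003,0.028,0,0],
])

```text
clock: 3.95
position: [0.5983, -0.0064, 0.3297]
eef_rot: [[-0.032, 0.999, -0.001], [0.999, 0.032, -0.0], [-0.0, -0.001, -1.0]]
ft_force: [-0.4, 0.1, -0.4]
opening: 0.009
```

```bash
python3 st.py; python3 - <<'E'
from h import *
c=cams.camera("wrist"); cv2.imwrite(f"pics/w2.png",c["pixels"][:,:,::-1])
W=pts(c);im=c["pixels"].astype(int);r,g,b=im[...,0],im[...,1],im[...,2]
m=(r>100)&(g<75)&(b<75)&(W[...,2]>.25)&(abs(W[...,1])<.05)
B=W[m];d=(B.mean(0)-c["pose"][:3,3]);d/=np.linalg.norm(d)
print(m.sum(),B.mean(0)+.007*d)
E
```

```text
t 3.95 pos [ 0.5983 -0.0064  0.3297] F [-0.36  0.08 -0.42] T [-0.08  0.07  0.  ] open 0.009 q [-24.9  26.   29.   96.  -14.   61.6  10.2]
x [-0.032  0.999 -0.   ] y [ 0.999  0.032 -0.001] z [-0.001 -0.    -1.   ]
368 [ 0.62294291 -0.00097262  0.27664701]
```

View pics/w2.png

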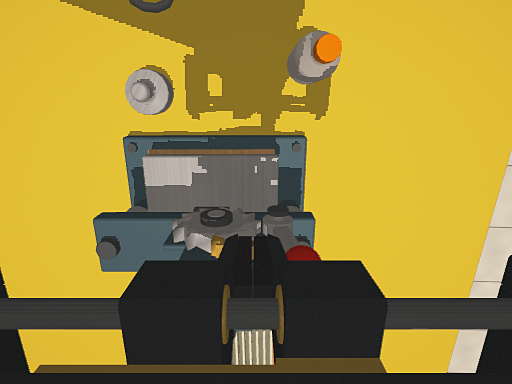

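>>> play_rows([
  [0,0.004,0,0],
  [0,0.008,0,0],
  [0,0.011,0,0],
  [0,0.013,0,0],
  [0,0.013,0,0],
])

```text
clock: 4.5
position: [0.6109, -0.0059, 0.329]
eef_rot: [[-0.032, 0.999, -0.002], [0.999, 0.032, -0.001], [-0.0, -0.002, -1.0]]
ft_force: [-2.9, 0.1, -1.7]
opening: 0.006
```

>>> play_rows([
  [0,0.001,0,0],
  [0,0.002,0,0],
  [0,0.002,0,0],
])

```text
clock: 4.8
position: [0.6127, -0.0058, 0.3287]
eef_rot: [[-0.032, 0.999, -0.003], [0.999, 0.032, -0.001], [-0.001, -0.003, -1.0]]
ft_force: [-3.7, -1.1, -2.9]
opening: 0.007
```

>>> play_rows([
  [0,0.001,0,0],
  [0,0.002,0,0],
  [0,0.002,0,0],
])

```text
clock: 5.1
position: [0.6146, -0.0057, 0.3286]
eef_rot: [[-0.032, 0.999, -0.003], [0.999, 0.032, -0.001], [-0.001, -0.003, -1.0]]
ft_force: [-3.8, -0.5, -3.4]
opening: 0.003
```

>>> play_rows([
  [0,0.001,0,0],
  [0,0.0015,0,0],
  [0,0.0015,0,0],
])

```text
clock: 5.4
position: [0.616, -0.0057, 0.3285]
eef_rot: [[-0.032, 0.999, -0.003], [0.999, 0.032, -0.001], [-0.001, -0.003, -1.0]]
ft_force: [-4.2, -1.2, -3.1]
opening: 0.004
```

```bash
python3 - <<'E'
from h import *
for n in("wrist","side"):
    c=cams.camera(n); cv2.imwrite(f"pics/{n}3.png",c["pixels"][:,:,::-1] if n=="wrist" else cv2.resize(c["pixels"][90:230,200:340,::-1],None,fx=4,fy=4,interpolation=cv2.INTER_CUBIC))
    W=pts(c);im=c["pixels"].astype(int);r,g,b=im[...,0],im[...,1],im[...,2]
    m=(r>100)&(g<75)&(b<75)&(W[...,2]>.25)&(abs(W[...,1])<.05)
    B=W[m];d=(B.mean(0)-c["pose"][:3,3]);d/=np.linalg.norm(d)
    print(m.sum(),B.mean(0)+.007*d)
E
```

```text
455 [ 0.63999508 -0.00103198  0.27207334]
10 [ 0.64464908 -0.00520256  0.27383326]
```

View pics/side3.png

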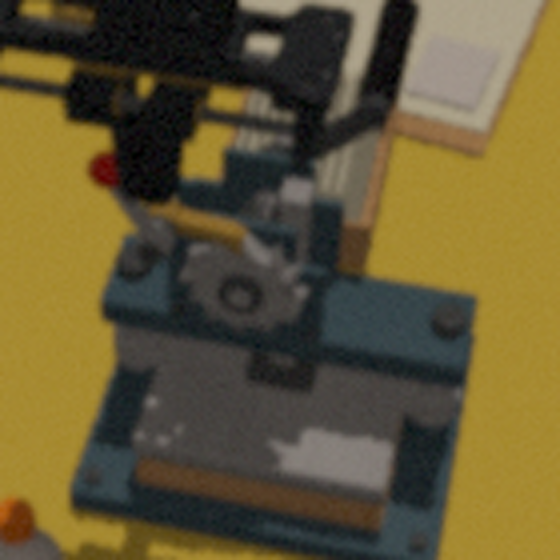

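The ball is over at about x 0.640 and the pawl is still engaged. I'll push on until the stop can be felt.

>>> play_rows([
  [0,0.001,0,0],
  [0,0.002,0,0],
  [0,0.002,0,0],
])

```text
clock: 5.8
position: [0.6166, -0.0057, 0.3283]
eef_rot: [[-0.032, 0.999, -0.007], [0.999, 0.032, -0.0], [0.0, -0.007, -1.0]]
ft_force: [-11.0, 0.3, 1.1]
opening: 0.007
```

>>> play_rows([
  [0,0.001,0,0],
  [0,0.0015,0,0],
  [0,0.0015,0,0],
])

```text
clock: 6.1
position: [0.6168, -0.0057, 0.3283]
eef_rot: [[-0.032, 0.999, -0.011], [0.999, 0.032, 0.0], [0.001, -0.011, -1.0]]
ft_force: [-10.5, 0.0, 2.4]
opening: 0.007
```

The force rose to 11 N with no further travel, so the lever is on its stop. I'll back off, rise, and go over the handle with the jaws open.

>>> play_rows([
  [0,-0.01,0,0],
  [0,-0.025,-0.01,0],
  [0,-0.03,-0.04,0],
  [-0.03,-0.04,-0.07,0],
  [-0.07,-0.055,-0.075,0],
  [-0.11,-0.07,-0.075,0],
  [-0.15,-0.08,-0.075,0],
  [-0.19,-0.087,-0.075,0],
  [-0.19,-0.087,-0.075,0],
  [-0.19,-0.087,-0.075,0],
], jaw=0.088)

```text
clock: 7.1
position: [0.5373, -0.1995, 0.4053]
eef_rot: [[-0.03, 1.0, -0.007], [1.0, 0.03, -0.001], [-0.0, -0.007, -1.0]]
ft_force: [0.5, 1.2, 0.3]
opening: 0.888
```

```bash
python3 st.py; python3 - <<'E'
from h import *
from scipy.optimize import least_squares
for n in("wrist","side","scene"):
    c=cams.camera(n); cv2.imwrite(f"pics/{n}4.png",c["pixels"][:,:,::-1] if n=="wrist" else cv2.resize(c["pixels"][90:230,180:320,::-1],None,fx=4,fy=4,interpolation=cv2.INTER_CUBIC)); np.savez(n+"4.npz",**c)
    W=pts(c);im=c["pixels"].astype(int);r,g,b=im[...,0],im[...,1],im[...,2]
    m=(r>100)&(g<75)&(b<75)&(W[...,2]>.25)&(abs(W[...,1])<.05)&(W[...,2]<.3)
    B=W[m];d=(B.mean(0)-c["pose"][:3,3]);d/=np.linalg.norm(d)
    print(n,m.sum(),B.mean(0)+.007*d)
    m=(W[...,2]>.225)&(W[...,1]<-.12)&(W[...,1]>-.24)&(W[...,0]>.45)&(W[...,0]<.6)&(W[...,2]<.26)
    Q=W[m]
    if len(Q)<20: continue
    f=lambda p:np.hypot(Q[:,0]-(p[0]+p[1]*(Q[:,1]+.175)),Q[:,2]-p[2])-.012
    r=least_squares(f,[Q[:,0].mean(),0,.235],loss='soft_l1',f_scale=.003);print(len(Q),r.x,abs(r.fun).mean(),Q.min(0),Q.max(0))
E
```

```text
t 7.1 pos [ 0.5373 -0.1995  0.4053] F [0.48 1.19 0.34] T [ 0.01  0.06 -0.03] open 0.888 q [-10.5  20.   34.6  94.4 -11.8  69.7  28.4]
x [-0.03  1.   -0.  ] y [ 1.     0.03  -0.007] z [-0.007 -0.001 -1.   ]
wrist 0 [nan nan nan]
3695 [ 0.52240755 -0.01366403  0.23849948] 0.0011266449939844262 [ 0.51001552 -0.23357947  0.22505153] [ 0.54712025 -0.12445222  0.25288863]
side 44 [ 0.6408759  -0.00672635  0.27620915]
374 [0.52432631 0.01183584 0.23941172] 0.0019161682930803287 [ 0.5109722  -0.23399399  0.22515343] [ 0.54910471 -0.12313175  0.25403091]
scene 38 [ 0.64071665 -0.00593391  0.27328439]
319 [ 0.52401702 -0.00714766  0.23674794] 0.0022427338904508465 [ 0.51181091 -0.23362042  0.22525772] [ 0.55044729 -0.12132813  0.25174258]<stdin>:7: RuntimeWarning: Mean of empty slice.
  ret = um.true_divide(
<stdin>:8: RuntimeWarning: Mean of empty slice.
```

View pics/wrist4.png

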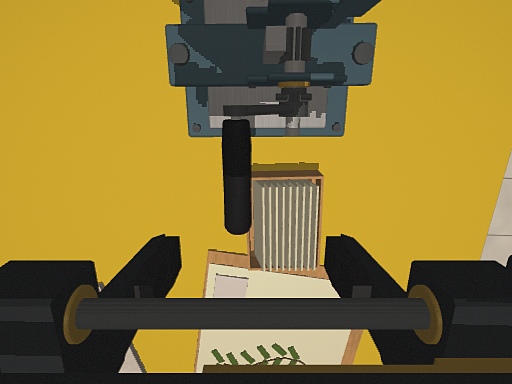

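View pics/side4.png

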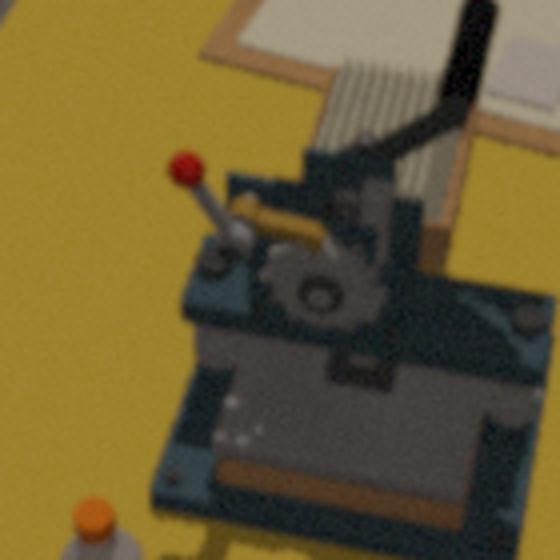

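The lever stayed in release with the ball at x 0.641, a 50 mm throw, and the pawl is still on the wheel. In the wrist view the handle runs from (236,125) to (236,230). Now I'll straddle it.

>>> play_rows([
  [0.005,-0.01,0.01,0],
  [0.009,-0.014,0.04,0],
  [0.009,-0.0145,0.07,0],
  [0.009,-0.0145,0.1,0],
  [0.009,-0.0145,0.122,0],
  [0.009,-0.0145,0.122,0],
  [0.009,-0.0145,0.122,0],
])

```text
clock: 7.95
position: [0.5224, -0.1875, 0.2832]
eef_rot: [[-0.036, 0.999, -0.009], [0.999, 0.036, 0.0], [0.001, -0.009, -1.0]]
ft_force: [0.4, -0.3, 0.6]
opening: 1.0
```

```bash
python3 st.py
```

```text
t 7.95 pos [ 0.5224 -0.1875  0.2832] F [ 0.41 -0.32  0.56] T [-0.06  0.03 -0.01] open 1.0 q [ -9.2  25.4  31.8 105.  -16.   54.6  31.7]
x [-0.036  0.999  0.001] y [ 0.999  0.036 -0.009] z [-0.009  0.    -1.   ]
```

Close on the handle.

>>> play_rows([
  [0,0,0,0],
  [0,0,0,0],
  [0,0,0,0],
  [0,0,0,0],
  [0,0,0,0],
  [0,0,0,0],
  [0,0,0,0],
  [0,0,0,0],
], jaw=0, squeeze=35)

```text
clock: 8.75
position: [0.5224, -0.1876, 0.2831]
eef_rot: [[-0.036, 0.999, -0.009], [0.999, 0.036, 0.0], [0.001, -0.009, -1.0]]
ft_force: [-0.1, -0.2, 0.6]
opening: 0.296
```

```bash
python3 st.py; cat > wr.py <<'E'
from h import *
import sys
# rows for arc about crank axis: usage wr.py dtheta nrows [hold]
s=read_state();R=s["eef_rot"];p=s["position"]
C=np.array([.577,.185]) ; yaw=.034
ax=np.array([np.cos(yaw),np.sin(yaw),0])
g=p+.045*R[:,2]
cx=C[0]-(g[1]+.183)*yaw
dx=(g[0]-cx); dz=g[2]-C[1]
th=np.arctan2(-dx,dz); r=np.hypot(dx,dz)
F=s["ft_force"]; t=np.array([-np.cos(th),-np.sin(th)]) # winding dir (x,z)
print("theta",th.round(3),"r",r.round(4),"Ftan(wind dir)",(F[0]*t[0]+F[2]*t[1]).round(2),"Frad",(F[0]*-np.sin(th)+F[2]*np.cos(th)).round(2),"F",F.round(1),"t",round(s["clock"],2))
if len(sys.argv)>1:
    d=float(sys.argv[1]);n=int(sys.argv[2]);rr=float(sys.argv[3]) if len(sys.argv)>3 else r
    for k in range(1,n+1):
        a=th+d*k/n; q=r+(rr-r)*k/n
        off=np.array([0,0,0.])+ax*(-(q*np.sin(a))-dx)+np.array([0,0,q*np.cos(a)-dz])
        print((R.T@off).round(4).tolist()+[0],end=", ")
    print()
E
python3 wr.py 0.2 6
```

```text
t 8.75 pos [ 0.5224 -0.1876  0.2831] F [-0.11 -0.24  0.62] T [-0.07  0.06 -0.01] open 0.296 q [ -9.2  25.4  31.8 105.  -16.   54.6  31.7]
x [-0.036  0.999  0.001] y [ 0.999  0.036 -0.009] z [-0.009  0.    -1.   ]
theta 0.804 r 0.0766 Ftan(wind dir) -0.37 Frad 0.51 F [-0.1 -0.2  0.6] t 8.75
[0.0, -0.0017, 0.0019, 0], [0.0, -0.0034, 0.0038, 0], [0.0, -0.005, 0.0058, 0], [0.0, -0.0065, 0.0079, 0], [0.0, -0.008, 0.01, 0], [0.0, -0.0093, 0.0121, 0],
```

>>> play_rows([
  [0,-0.0017,0.0019,0],
  [0,-0.0034,0.0038,0],
  [0,-0.005,0.0058,0],
  [0,-0.0065,0.0079,0],
  [0,-0.0065,0.0079,0],
])

```text
clock: 9.25
position: [0.5177, -0.1882, 0.2766]
eef_rot: [[-0.036, 0.999, -0.004], [0.999, 0.036, -0.0], [-0.0, -0.004, -1.0]]
ft_force: [5.1, 0.5, 7.2]
opening: 0.257
```

```bash
python3 wr.py 0.2 6
```

```text
theta 0.908 r 0.0757 Ftan(wind dir) -8.82 Frad 0.46 F [5.1 0.5 7.2] t 9.25
[0.0, -0.0015, 0.002, 0], [0.0, -0.003, 0.0041, 0], [0.0, -0.0043, 0.0062, 0], [0.0, -0.0056, 0.0084, 0], [0.0, -0.0069, 0.0106, 0], [0.0, -0.008, 0.0128, 0],
```

Load is already felt (8.8 N) after about 0.1 rad. I'll check the pawl and plate.

```bash
cat > look.py <<'E'
from h import *
import sys
k=sys.argv[1]
c=cams.camera("side"); im=cv2.resize(c["pixels"][100:210,210:330,::-1],None,fx=5,fy=5,interpolation=cv2.INTER_CUBIC)
cv2.imwrite(f"pics/L{k}.png",im)
yaw=.034
for n,c in(("side",c),("scene",cams.camera("scene"))):
    W=pts(c); d=W-np.array([.5535,-.0707,0])
    X=d[...,0]*np.cos(yaw)+d[...,1]*np.sin(yaw);Y=-d[...,0]*np.sin(yaw)+d[...,1]*np.cos(yaw)
    m=(abs(X)<.075)&(Y>.045)&(Y<.08)&(W[...,2]>.05)&(W[...,2]<.1)
    print(n,"plate z",m.sum(),np.nanmedian(W[m][:,2]).round(4),np.nanmean(W[m][:,2]).round(4))
E
python3 look.py 5; python3 wr.py; python3 - <<'E'
from h import *
yaw=.034
for n in("side","scene"):
    c=ld(n+"4");W=pts(c); d=W-np.array([.5535,-.0707,0])
    X=d[...,0]*np.cos(yaw)+d[...,1]*np.sin(yaw);Y=-d[...,0]*np.sin(yaw)+d[...,1]*np.cos(yaw)
    m=(abs(X)<.075)&(Y>.045)&(Y<.08)&(W[...,2]>.05)&(W[...,2]<.1)
    print(n,m.sum(),np.nanmedian(W[m][:,2]),np.nanmean(W[m][:,2]))
E
```

```text
side plate z 870 0.0678 0.0661
scene plate z 420 0.0652 0.0647
theta 0.907 r 0.0757 Ftan(wind dir) -8.82 Frad 1.53 F [4.2 0.1 7.9] t 9.35
side 881 0.06834252523547246 0.06657726887396592
scene 428 0.06569642855868557 0.06525246356690056
```

View pics/L5.png

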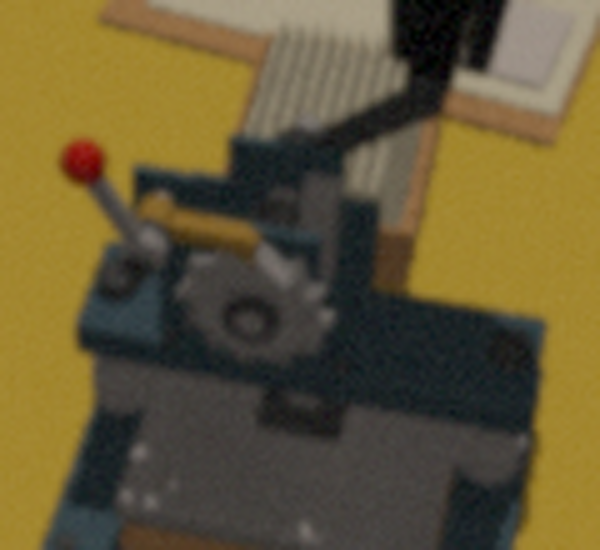

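>>> play_rows([
  [0,-0.0015,0.002,0],
  [0,-0.003,0.0041,0],
  [0,-0.0035,0.005,0],
  [0,-0.0035,0.005,0],
])

```text
clock: 9.75
position: [0.5159, -0.1887, 0.2733]
eef_rot: [[-0.036, 0.999, 0.001], [0.999, 0.036, -0.001], [-0.001, 0.001, -1.0]]
ft_force: [3.0, 0.7, 10.7]
opening: 0.255
```

```bash
python3 wr.py 0; python3 look.py 6;python3 - <<'E'
from h import *
a=ld("side4")["pixels"][100:210,210:330,::-1];cv2.imwrite("pics/cmp.png",np.hstack([cv2.resize(a[30:80,10:70],None,fx=6.5,fy=6.5,interpolation=cv2.INTER_CUBIC),cv2.resize(cv2.imread("pics/L6.png")[150:400,50:350],(390,325))]))
E
```

```text
theta 0.955 r 0.075 Ftan(wind dir) -10.5 Frad 3.69 F [ 3.   0.7 10.7] t 9.75
side plate z 868 0.0674 0.0657
scene plate z 422 0.0649 0.0645Traceback (most recent call last):
  File "wr.py", line 14, in <module>
    d=float(sys.argv[1]);n=int(sys.argv[2]);rr=float(sys.argv[3]) if len(sys.argv)>3 else r
                               ~~~~~~~~^^^
IndexError: list index out of range
```

View pics/cmp.png

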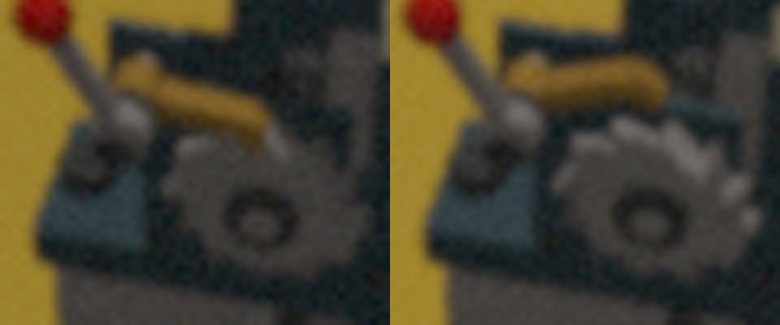

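The pawl has lifted clear: its brass tip is at (660,80), above the wheel, where before it sat in the teeth at (280,140). The plate went down about 1 mm. Now to ease back.

```bash
python3 wr.py -0.5 8 0.0755
```

```text
theta 0.955 r 0.075 Ftan(wind dir) -10.25 Frad 3.06 F [ 3.4  0.8 10.1] t 9.85
[-0.0, 0.0028, -0.0038, 0], [-0.0, 0.0058, -0.0074, 0], [-0.0, 0.009, -0.0108, 0], [-0.0, 0.0125, -0.014, 0], [-0.0001, 0.0161, -0.017, 0], [-0.0001, 0.0199, -0.0197, 0], [-0.0001, 0.0239, -0.0222, 0], [-0.0001, 0.0281, -0.0245, 0],
```

>>> play_rows([
  [0,0.0028,-0.0038,0],
  [0,0.0058,-0.0074,0],
  [0,0.009,-0.0108,0],
  [0,0.0125,-0.014,0],
  [0,0.0161,-0.017,0],
  [0,0.0199,-0.0197,0],
  [0,0.0239,-0.0222,0],
  [0,0.0281,-0.0245,0],
])

```text
clock: 10.65
position: [0.5461, -0.1869, 0.2988]
eef_rot: [[-0.036, 0.999, 0.006], [0.999, 0.036, -0.001], [-0.001, 0.006, -1.0]]
ft_force: [7.1, 2.4, 1.0]
opening: 0.254
```

```bash
python3 wr.py -0.5 8 0.0755;  python3 look.py 7; python3 st.py
```

```text
theta 0.42 r 0.0753 Ftan(wind dir) -6.91 Frad -2.02 F [7.1 2.4 1. ] t 10.65
[-0.0, 0.0044, -0.0018, 0], [-0.0, 0.0088, -0.0033, 0], [-0.0, 0.0134, -0.0045, 0], [-0.0001, 0.018, -0.0054, 0], [-0.0001, 0.0227, -0.0061, 0], [-0.0001, 0.0274, -0.0064, 0], [-0.0001, 0.0321, -0.0065, 0], [-0.0001, 0.0368, -0.0063, 0], 
side plate z 963 0.0733 0.0702
scene plate z 449 0.071 0.0699
t 10.75 pos [ 0.5467 -0.1869  0.2989] F [7.98 1.38 2.05] T [ 0.26 -1.46 -0.32] open 0.253 q [ -9.3  26.2  31.8 101.4 -16.2  56.6  30.9]
x [-0.037  0.999 -0.002] y [0.999 0.037 0.007] z [ 0.007 -0.001 -1.   ]
```

Plate is rising under control (+6 mm). I'll continue.

>>> play_rows([
  [0,0.0044,-0.0018,0],
  [0,0.0088,-0.0033,0],
  [0,0.0134,-0.0045,0],
  [0,0.018,-0.0054,0],
  [0,0.0227,-0.0061,0],
  [0,0.0274,-0.0064,0],
  [0,0.0321,-0.0065,0],
  [0,0.0368,-0.0063,0],
])

```text
clock: 11.55
position: [0.584, -0.1849, 0.3049]
eef_rot: [[-0.037, 0.999, 0.007], [0.999, 0.037, -0.001], [-0.001, 0.007, -1.0]]
ft_force: [4.9, 0.1, -4.3]
opening: 0.258
```

```bash
python3 wr.py -0.4 7 0.0755;  python3 look.py 8; python3 st.py
```

```text
theta -0.096 r 0.0752 Ftan(wind dir) -5.24 Frad -3.77 F [ 4.9  0.1 -4.3] t 11.55
[-0.0, 0.0043, 0.0005, 0], [-0.0, 0.0085, 0.0013, 0], [-0.0, 0.0127, 0.0023, 0], [-0.0, 0.0168, 0.0036, 0], [-0.0001, 0.0208, 0.005, 0], [-0.0001, 0.0248, 0.0068, 0], [-0.0001, 0.0287, 0.0087, 0], 
side plate z 1033 0.0792 0.0742
scene plate z 480 0.0768 0.0741
t 11.65 pos [ 0.5843 -0.185   0.3049] F [ 5.67  2.05 -4.26] T [ 0.07 -1.12 -0.24] open 0.261 q [ -8.9  29.3  31.3  95.7 -17.3  59.4  30. ]
x [-0.037  0.999 -0.001] y [0.999 0.037 0.007] z [ 0.008 -0.001 -1.   ]
```

View pics/L8.png

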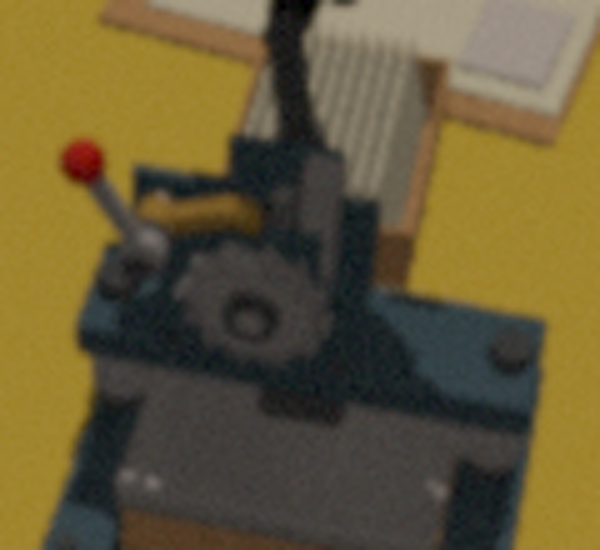

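>>> play_rows([
  [0,0.0043,0.0005,0],
  [0,0.0085,0.0013,0],
  [0,0.0127,0.0023,0],
  [0,0.0168,0.0036,0],
  [0,0.0208,0.005,0],
  [0,0.0248,0.0068,0],
  [0,0.0287,0.0087,0],
])

```text
clock: 12.35
position: [0.6127, -0.1837, 0.2957]
eef_rot: [[-0.037, 0.999, 0.006], [0.999, 0.037, -0.001], [-0.001, 0.006, -1.0]]
ft_force: [1.0, 0.8, -5.9]
opening: 0.253
```

```bash
python3 wr.py -0.25 8 0.0755;  python3 look.py 9; python3 st.py
```

```text
theta -0.501 r 0.0749 Ftan(wind dir) -3.68 Frad -4.67 F [ 1.   0.8 -5.9] t 12.35
[-0.0, 0.0021, 0.0011, 0], [-0.0, 0.0041, 0.0023, 0], [-0.0, 0.0061, 0.0035, 0], [-0.0, 0.0081, 0.0048, 0], [-0.0, 0.01, 0.0061, 0], [-0.0, 0.0119, 0.0075, 0], [-0.0, 0.0137, 0.009, 0], [-0.0, 0.0155, 0.0106, 0], 
side plate z 1118 0.0837 0.0767
scene plate z 492 0.0816 0.0778
t 12.45 pos [ 0.613  -0.1836  0.2956] F [ 0.77  0.63 -5.54] T [-0.01 -0.31 -0.07] open 0.253 q [ -8.2  32.7  30.6  91.8 -18.5  60.3  29.7]
x [-0.038  0.999 -0.001] y [0.999 0.038 0.006] z [ 0.006 -0.001 -1.   ]
```

>>> play_rows([
  [0,0.0021,0.0011,0],
  [0,0.0041,0.0023,0],
  [0,0.0061,0.0035,0],
  [0,0.0081,0.0048,0],
  [0,0.01,0.0061,0],
  [0,0.0119,0.0075,0],
  [0,0.0137,0.009,0],
  [0,0.0155,0.0106,0],
])

```text
clock: 13.25
position: [0.6278, -0.183, 0.2847]
eef_rot: [[-0.038, 0.999, 0.004], [0.999, 0.038, -0.0], [-0.001, 0.004, -1.0]]
ft_force: [-6.5, 0.9, -4.4]
opening: 0.255
```

```bash
python3 wr.py -0.2 6 0.0755;  python3 look.py 10
```

```text
theta -0.751 r 0.0748 Ftan(wind dir) 1.73 Frad -7.64 F [-6.5  0.9 -4.4] t 13.25
[-0.0, 0.0019, 0.0017, 0], [-0.0, 0.0037, 0.0034, 0], [-0.0, 0.0054, 0.0052, 0], [-0.0, 0.0072, 0.007, 0], [-0.0, 0.0088, 0.0089, 0], [-0.0, 0.0104, 0.0109, 0], 
side plate z 1159 0.0856 0.0778
scene plate z 489 0.0835 0.0791
```

>>> play_rows([
  [0,0.0015,0.002,0],
  [0,0.003,0.0042,0],
  [0,0.004,0.006,0],
  [0,0.0052,0.008,0],
  [0,0.0052,0.008,0],
])

```text
clock: 13.85
position: [0.6338, -0.1832, 0.2769]
eef_rot: [[-0.037, 0.999, 0.006], [0.999, 0.037, -0.001], [-0.002, 0.006, -1.0]]
ft_force: [-1.6, -1.5, -0.7]
opening: 0.255
```

```bash
python3 wr.py -0.2 6 0.0745;  python3 look.py 11; python3 - <<'E'
from h import *
c=cams.camera("side");cv2.imwrite("pics/full11.png",c["pixels"][:,:,::-1])
E
```

```text
theta -0.883 r 0.0738 Ftan(wind dir) 0.42 Frad -1.69 F [-1.6 -1.5 -0.7] t 13.85
[-0.0, 0.0016, 0.0019, 0], [-0.0, 0.0032, 0.0038, 0], [-0.0, 0.0046, 0.0058, 0], [-0.0, 0.006, 0.0078, 0], [-0.0, 0.0074, 0.0099, 0], [-0.0, 0.0087, 0.012, 0], 
side plate z 1147 0.0857 0.0778
scene plate z 493 0.0834 0.0794
```

View pics/L11.png

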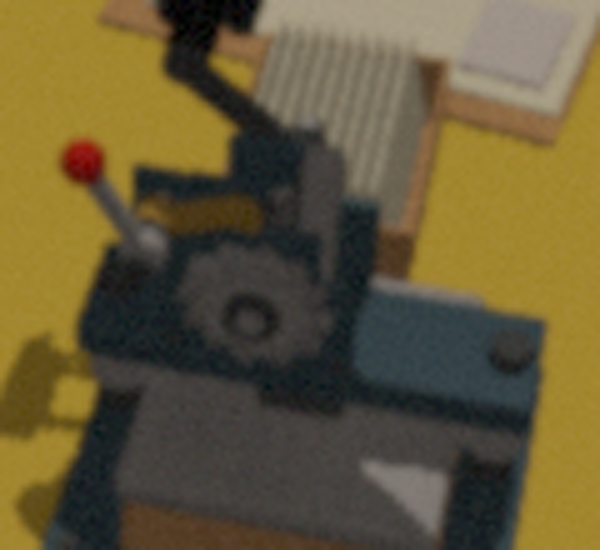

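The plate did not move while the crank went a further 0.13 rad, and the load has vanished, so it is on its upper stop and the crank is in its free play. I'll release and lift away.

>>> play_rows([
  [0,0,0,0],
  [0,0,0,0],
  [0,0,0,0],
  [0,0,0,0],
  [0,0,0,0],
], jaw=0.055)

```text
clock: 14.5
position: [0.6339, -0.183, 0.2771]
eef_rot: [[-0.038, 0.999, 0.006], [0.999, 0.038, -0.001], [-0.001, 0.006, -1.0]]
ft_force: [0.2, 0.4, -0.1]
opening: 0.627
```

>>> play_rows([
  [0,0,-0.01,0],
  [0,0,-0.03,0],
  [0,0,-0.06,0],
  [0,0,-0.1,0],
  [-0.01,0,-0.14,0],
  [-0.03,0,-0.16,0],
  [-0.03,0,-0.16,0],
  [-0.03,0,-0.16,0],
  [-0.03,0,-0.16,0],
  [-0.03,0,-0.16,0],
])

```text
clock: 15.5
position: [0.6339, -0.2114, 0.4356]
eef_rot: [[-0.039, 0.999, 0.004], [0.999, 0.039, 0.0], [-0.0, 0.004, -1.0]]
ft_force: [0.8, 0.2, -1.1]
opening: 0.624
```

```bash
python3 look.py 12; python3 st.py; python3 - <<'E'
from h import *
o=[]
for n in("side","scene"):
    c=cams.camera(n);o.append(c["pixels"][80:330,130:380,::-1]);o.append(ld(n+"0")["pixels"][80:330,130:380,::-1])
    W=pts(c);im=c["pixels"].astype(int);r,g,b=im[...,0],im[...,1],im[...,2]
    m=(r>100)&(g<75)&(b<75)&(W[...,2]>.25)&(abs(W[...,1])<.05)&(W[...,2]<.3)
    print(n,np.nanmedian(W[m],0))
cv2.imwrite("pics/f.png",np.vstack([np.hstack(o[:2]),np.hstack(o[2:])]))
E
```

```text
side plate z 1161 0.0856 0.0779
scene plate z 489 0.0835 0.0796
t 15.6 pos [ 0.634  -0.2119  0.4361] F [-0.32 -0.42 -0.16] T [-0.12  0.07 -0.  ] open 0.626 q [ -6.2  29.7  33.1  76.9 -16.1  77.9  29. ]
x [-0.038  0.999 -0.001] y [0.999 0.038 0.004] z [ 0.004 -0.    -1.   ]
side [ 0.63901631 -0.00162848  0.28074813]
scene [ 0.6457336  -0.00355128  0.27674963]
```

View pics/f.png

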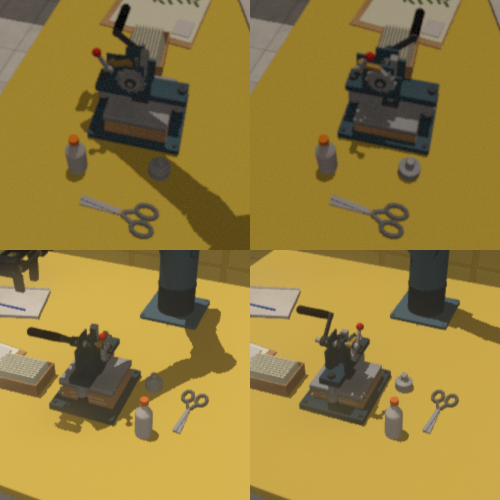

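```bash
python3 - <<'E'
from h import *
yaw=.034
def f(c):
    W=pts(c); d=W-np.array([.5535,-.0707,0])
    X=d[...,0]*np.cos(yaw)+d[...,1]*np.sin(yaw);Y=-d[...,0]*np.sin(yaw)+d[...,1]*np.cos(yaw)
    z=lambda m:np.nanmedian(W[m][:,2]).round(4)
    p=(abs(X)<.06)&(Y>.045)&(Y<.075)&(W[...,2]>.062)&(W[...,2]<.095)
    b=(abs(X)<.11)&(Y>.088)&(Y<.097)&(W[...,2]<.04)
    t=(Y>.12)&(Y<.18)&(abs(X)<.1)&(W[...,2]<.01)
    h=(abs(Y)>.065)&(abs(Y)<.09)&(W[...,2]>.12)&(W[...,2]<.137)
    return z(p),z(b),z(t),z(h)
for n in("side","scene"):
    print(n,"start",f(ld(n+"0")),"now",f(cams.camera(n)))
E
```

```text
side start (np.float64(0.0689), np.float64(0.0186), np.float64(0.0013), np.float64(0.1252)) now (np.float64(0.0868), np.float64(0.019), np.float64(0.0012), np.float64(0.1259))
scene start (np.float64(0.066), np.float64(0.0185), np.float64(-0.0023), np.float64(0.1282)) now (np.float64(0.0841), np.float64(0.0189), np.float64(-0.0021), np.float64(0.1273))
```

Corrected for each camera's bench offset, the plate reads 85.5 mm (side) and 86.3 mm (scene), so it is on its stop. Handing in.

```bash
python3 -c "
from rig import order
print(order.job_done())"
```

```text
the job is handed in; nothing more can be done
None
```

The press is open: the plate is fully up, the pawl lever is left in release, and the arm has let go. I handed the job in at about 16 s, and no verdict is reported.

- **Lever:** I pushed the ball over with closed fingers until it stopped at about 11 N. The ball ended about 50 mm from where it started, with the plate still held down.
- **Winding up:** The load came on after about 0.1 rad of crank. Another 0.05 rad or so and the camera showed the pawl clear of the wheel. The plate went down only about 1 mm.
- **Easing back:** I let the crank back about 1.8 rad at about 0.6 rad/s, which is about 8 mm/s of plate, until the load vanished. The plate did not move over the last 0.13 rad or after I let go.

**Last checks:**
- **Plate:** it reads 85.5 mm in the side view and 86.3 mm in the scene view, corrected for each camera's bench offset. Uncorrected, the two cameras differ by about 2.7 mm, and the scene reading alone (84.1 mm) sits right at the limit.
- **Lever:** it is still over, with the ball at about x 0.64.
- **Contact:** the wrist force is about zero, with the gripper well above the press.
- **Things around the press:** the bottle, weight, scissors and tray look unmoved compared with the first pictures, though I judged this by eye and did not measure it.

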